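# Change the soldering boards in the rack and spray them

### The job

Take every scorched brown soldering board out of the rack and lay it flat on the brick hearth to cool, and slide every white board fully home into a slot of the rack. Once they are all in place, press the red cap of the spray bottle right down to mist the new boards, and let it come back up. The boards are brittle, so grip and push them gently with no more than about 40 N, and leave the pliers, the lighter and the jar where they are.

Things in the scene. Friction and masses are not known exactly. Their poses are not given: they have to be found in the camera images.
- fresh_a: fresh soldering board, may be absent: plain white ceramic slab 90 x 40 x 10 mm, about 80 g, starts flat on the bench. Origin at the centre of the slab, x along the 90 mm length, y along the 40 mm width, z through the thickness (turned over or end for end it is the same). Brittle: grip across the 40 mm width, at most 40 N
- fresh_b: fresh soldering board, may be absent: plain white ceramic slab 90 x 40 x 10 mm, about 80 g, starts flat on the bench. Origin at the centre of the slab, x along the 90 mm length, y along the 40 mm width, z through the thickness (turned over or end for end it is the same). Brittle: grip across the 40 mm width, at most 40 N
- fresh_c: fresh soldering board, may be absent: plain white ceramic slab 90 x 40 x 10 mm, about 80 g, starts flat on the bench. Origin at the centre of the slab, x along the 90 mm length, y along the 40 mm width, z through the thickness (turned over or end for end it is the same). Brittle: grip across the 40 mm width, at most 40 N
- used_a: a used soldering board: the same 90 x 40 x 10 mm slab, scorched dark brown; it starts in a slot of the rack with 35 mm or a little more of its length sticking out of the front. May be absent. Origin and axes as for the fresh boards, equally brittle
- used_b: a used soldering board: the same 90 x 40 x 10 mm slab, scorched dark brown; it starts in a slot of the rack with 35 mm or a little more of its length sticking out of the front. May be absent. Origin and axes as for the fresh boards, equally brittle
- used_c: a used soldering board: the same 90 x 40 x 10 mm slab, scorched dark brown; it starts in a slot of the rack with 35 mm or a little more of its length sticking out of the front. May be absent. Origin and axes as for the fresh boards, equally brittle
- slot_a (a point): left (+y of the rack) slot: the point where the centre of a board lies when fully home against the back stop; x points into the slot, z up. Slot 42.5 mm wide, 12.5 high; floor 5 mm below this point, mouth (rounded edges) at x = -10 mm, back stop at x = +45 mm: a board fully home sticks 35 mm out of the rack's front, with nothing above or under that part
- slot_b (a point): middle slot: the point where the centre of a board lies when fully home against the back stop; x points into the slot, z up. Slot 42.5 mm wide, 12.5 high; floor 5 mm below this point, mouth (rounded edges) at x = -10 mm, back stop at x = +45 mm: a board fully home sticks 35 mm out of the rack's front, with nothing above or under that part
- slot_c (a point): right (-y of the rack) slot: the point where the centre of a board lies when fully home against the back stop; x points into the slot, z up. Slot 42.5 mm wide, 12.5 high; floor 5 mm below this point, mouth (rounded edges) at x = -10 mm, back stop at x = +45 mm: a board fully home sticks 35 mm out of the rack's front, with nothing above or under that part
- rack: the low dark steel rack, fixed: 60 mm deep (x), 226 mm wide (y), 48.5 mm high, three slots side by side 72 mm apart, open at the front (-x) side, slot floors 30 mm above the bench. Origin at the centre of its underside; x points from the front to the back
- hearth: the cooling hearth, fixed: three pale soft bricks side by side forming one flat slab 200 (x) x 250 (y) x 25 mm. Origin at the centre of its underside, its top 25 mm above
- spray_bottle: the blue spray bottle, fixed, 52 mm in diameter, 135 mm tall without the cap, on a steel disc 90 mm in diameter. Origin at the centre of its underside
- cap_top (a point): centre of the top of the bottle's red nozzle cap, 30 mm in diameter, 165 mm above the bench when up; it moves with the cap
- spray_cap (a joint): how far the cap is pressed down (m): 0 up, 0.008 right down; a spring of 2.4 N at the top rising to 7.2 N right down pushes it back up
- pliers: pliers with blue handles, about 145 mm long, lying behind the rack; leave alone. Origin near the joint, on the bench
- lighter: gas lighter, blue grip and dark rod, 215 mm long, lying behind the rack; leave alone. Origin near its middle, on the bench
- jar: amber glass jar with a steel lid, 56 mm in diameter, 65 mm tall; leave alone. Origin at the centre of its underside
Mind the look-alikes: they are no part of the job. What is shaped like the fresh_b but blue or yellow is not meant.

How it is judged:
On the way, in this order (a step that is already met when the one before it is completed fails the run):
1. every used board lies flat on the hearth and every fresh board is fully home in a slot (((distance between fresh_a and slot_a below 0.006 m and angle between the x axis of fresh_a and the x axis of slot_a, either way round below 0.08 rad) or (distance between fresh_a and slot_b below 0.006 m and angle between the x axis of fresh_a and the x axis of slot_b, either way round below 0.08 rad) or (distance between fresh_a and slot_c below 0.006 m and angle between the x axis of fresh_a and the x axis of slot_c, either way round below 0.08 rad)) and ((distance between fresh_b and slot_a below 0.006 m and angle between the x axis of fresh_b and the x axis of slot_a, either way round below 0.08 rad) or (distance between fresh_b and slot_b below 0.006 m and angle between the x axis of fresh_b and the x axis of slot_b, either way round below 0.08 rad) or (distance between fresh_b and slot_c below 0.006 m and angle between the x axis of fresh_b and the x axis of slot_c, either way round below 0.08 rad)) and ((distance between fresh_c and slot_a below 0.006 m and angle between the x axis of fresh_c and the x axis of slot_a, either way round below 0.08 rad) or (distance between fresh_c and slot_b below 0.006 m and angle between the x axis of fresh_c and the x axis of slot_b, either way round below 0.08 rad) or (distance between fresh_c and slot_c below 0.006 m and angle between the x axis of fresh_c and the x axis of slot_c, either way round below 0.08 rad)) and x of used_a in the frame of hearth between -0.085 and 0.085 m and y of used_a in the frame of hearth between -0.11 and 0.11 m and z of used_a in the frame of hearth between 0.025 and 0.036 m and (angle between used_a's own z axis and vertical below 0.1 rad or angle between used_a's own z axis and vertical above 3.04 rad) and x of used_b in the frame of hearth between -0.085 and 0.085 m and y of used_b in the frame of hearth between -0.11 and 0.11 m and z of used_b in the frame of hearth between 0.025 and 0.036 m and (angle between used_b's own z axis and vertical below 0.1 rad or angle between used_b's own z axis and vertical above 3.04 rad) and x of used_c in the frame of hearth between -0.085 and 0.085 m and y of used_c in the frame of hearth between -0.11 and 0.11 m and z of used_c in the frame of hearth between 0.025 and 0.036 m and (angle between used_c's own z axis and vertical below 0.1 rad or angle between used_c's own z axis and vertical above 3.04 rad)), for 0.2 s.
2. then the spray cap is pressed right down (value of joint spray_cap above 0.006 m), for 0.05 s.
At the end, for the whole second after the job is handed in: Every fresh board present is in a slot, its centre within 6 mm of the fully-home point and in line with the slot; every used board present lies flat on the hearth, its centre at least 15 mm inside the hearth's edges; the cap is up again; all boards are at rest (all of step 1 and linear speed of each of fresh_a, fresh_b, fresh_c, used_a, used_b, used_c below 0.02 m/s and value of joint spray_cap below 0.001 m); the robot touches nothing.
It fails at once if a board is gripped or pushed with more than 130 N of finger contact force in all (both fingers added up) (contact force between the fingers and fresh_a above 130 N or contact force between the fingers and fresh_b above 130 N or contact force between the fingers and fresh_c above 130 N or contact force between the fingers and used_a above 130 N or contact force between the fingers and used_b above 130 N or contact force between the fingers and used_c above 130 N).
It fails at once if the pliers, the lighter or the jar are moved by more than 30 mm (distance of any of pliers, lighter, jar from where it was at the start of the episode above 0.03 m).
Of fresh_a, fresh_b, fresh_c only 2 to 3 are there at a start; the rules pass over those that are not, and their reading is None.
Of used_a, used_b, used_c only 2 to 3 are there at a start; the rules pass over those that are not, and their reading is None.
At some moment in a run one of fresh_a, fresh_b, fresh_c may be knocked a few centimetres aside while the robot is not near it.
Once in a run the grip may slacken for a moment while it holds something.
It also fails if it takes over 210 s, if anything falls off the work surface, if the arm or the gripper's body presses on something with over 40 N, if the wrist force passes 120 N, or if a joint passes its speed limit or range.

### The arm

A 6-joint arm with a two-finger parallel gripper is mounted at the origin on the work surface. World frame = base frame: x ahead of the robot, y to its left, z up, the work surface at z = 0. Lengths are in m, angles in rad, forces in N, time in s.
With the tool pointing down it reaches from about 0.25 to 0.775 m from the base axis. Payload 4 kg.
Tool frame: the origin (TCP) lies midway between the tips of the shut fingers; the grasp point (between the pads) lies robot.hold_point_z behind it (robot.hold_point_z is the distance from the TCP to the grasp point, in m); z points along the fingers, y is the line along which they close (so a half turn about z gives the same grasp; the last joint's range is limited). The gripper opens to 85 mm and grips with 20 to 120 N. Pads are 22 mm wide; open, the fingers measure 114 mm over their backs; the gripper's body (76 mm by 85 mm) begins 54 mm behind the grasp point. The pads swing forward as they close: fully open they stand 13 mm farther back than shut.
Start: joints at [1.19, 0.087, 1.371, -0, 1.684, -0.103], TCP at [0.151, 0.529, 0.231] pointing down, gripper open.
Joint ranges: [-3.1, 3.1], [-0.76, 2.03], [0.27, 2.55], [-1.08, 4.22], [0.17, 2.65], [-2.57, 2.57]. Speed limits (rad/s): [2.79, 2.79, 3.14, 3.14, 3.14, 3.14].

### API

Orientations are given as [roll, pitch, yaw] about the fixed x, y, z axes, in that order (R = Rz(yaw) Ry(pitch) Rx(roll)).
In Python, from cell import robot, optics, order gives the robot as it stands. Calls block until the motion is done:
- robot.reach(position, orientation): joint-space move of the TCP to a pose.
- robot.move_l(position, frame=None, v=0.15): straight line of the TCP; frame=None keeps the orientation; v is the mean speed in m/s.
- robot.move_joints(angles): joint-space move.
- robot.ungrasp() and robot.close(f_grip=None): open the fingers fully, or close them until they stop; f_grip is the grip in N (None keeps the last).
- robot.pause(seconds).
- robot.ik(position, orientation): joint angles nearest the present ones, or None.
- robot.get_state(): the state.
- optics.get_image(name): name is "scene" or "top" or "wrist"; returns the picture (400x640x3 uint8, blue, green, red); there is no depth.
- optics.camera_info(name): a dict with "fx", "fy", "cx", "cy" (pixels), "distortion" ([k1, k2, p1, p2, k3] as OpenCV has them; the pictures are not rectified), "R" (3x3) and "t" (3): a world point X has camera coordinates R X + t; the wrist camera has in their place "tool_from_camera" (4x4, takes a point from camera to tool coordinates, whose origin is the TCP and whose axes are the flange's). Camera axes: x right, y down, z forward; pixel columns grow to the right and rows downward; lengths in m; the calibration is good to about 2 mm. A picture is of the moment at which its call begins: read the wrist's pose just before it. camera_info takes no time and is no camera call.
A pose or a line that the arm cannot do raises robot.MotionError and nothing moves.
- order.finish_job(): hands the job in; it is judged then, once.
The state is a dict: "time": time; "joints": joint angles; "dq": joint speeds; "effort": joint torques, N m; "tcp_pos": TCP position; "orientation": TCP orientation; "ft_force": force on the tool from outside, world axes, zero at the start; "ft_torque": the same for the moment, N m; "grip_width": finger opening in m; "grip_force": force on a finger pad.
Only numpy, scipy, OpenCV 4.12 (cv2) and the standard library are available. Lean on these libraries where they do the work, as an engineer would, in place of code of your own. Each camera call takes 0.05 s, during which the arm holds its last target. There are 200 camera calls.

## Working session

There is one attempt and no reset: what is moved stays moved. The work goes in short steps, each a Python script; the robot and the scene stay as the last script left them, time stands still between calls to the robot, and variables do not carry over. Pictures are saved under pics/ and viewed, at most 14 in all, crops included, and the job is handed in when it is done.

```bash
mkdir -p pics; ls
python3 - <<'E'
from cell import robot,optics,order
import cv2
for n in("scene","top"):
    cv2.imwrite(f"pics/{n}0.png",optics.get_image(n)); print(n,optics.camera_info(n))
print(optics.camera_info("wrist")); print(robot.hold_point_z, robot.get_state())
E
```

```text
pics
scene {'fx': 425.45687109803265, 'fy': 425.45687109803265, 'cx': 322.17387235027735, 'cy': 204.05031860894093, 'distortion': array([-0.01295116,  0.        ,  0.        ,  0.        ,  0.        ]), 'R': array([[ 0.86810277,  0.49624399,  0.01181056],
       [ 0.39814394, -0.68188804, -0.61360419],
       [-0.29644391,  0.5373738 , -0.78952543]]), 't': array([-0.48482627, -0.1159742 ,  1.41612625])}
top {'fx': 381.16862270751994, 'fy': 381.16862270751994, 'cx': 315.4544280688252, 'cy': 196.0011047515845, 'distortion': array([-0.07100048,  0.        ,  0.        ,  0.        ,  0.        ]), 'R': array([[ 0.0391179 , -0.99922797, -0.00363935],
       [-0.9783025 , -0.03755662, -0.20374914],
       [ 0.20345516,  0.01153062, -0.97901637]]), 't': array([0.04034316, 0.54721338, 1.27562819])}
{'fx': 357.2014503745595, 'fy': 357.2014503745595, 'cx': 319.8485625777395, 'cy': 199.9166127732493, 'distortion': array([-0.05311515,  0.        ,  0.        ,  0.        ,  0.        ]), 'tool_from_camera': array([[-1.51862521e-04, -9.46068106e-01, -3.23967769e-01,
         8.36465272e-02],
  
[... 237 characters left out ...]
.00000000e+00]])}
0.0187 {'time': 0.1, 'joints': array([ 1.18988058e+00,  8.78856890e-02,  1.37212714e+00, -1.15340514e-05,
        1.68356405e+00, -1.03114454e-01]), 'dq': array([ 0.00056218, -0.00259901, -0.00466905,  0.00144846, -0.00358575,
       -0.00142253]), 'effort': array([ 2.76521147e-03, -3.53012645e+01, -3.14219391e+01, -1.05386976e-04,
        7.92079722e-03,  1.15266303e-05]), 'tcp_pos': array([0.15068305, 0.5284952 , 0.23024146]), 'orientation': array([-3.13961779e+00, -1.92837377e-04,  2.86378988e+00]), 'ft_force': array([-0.54481001,  0.02667885,  0.58063249]), 'ft_torque': array([-0.04643557,  0.02510762, -0.00138043]), 'grip_force': 0.0, 'grip_width': 0.08533174176047614}
```

View pics/top0.png

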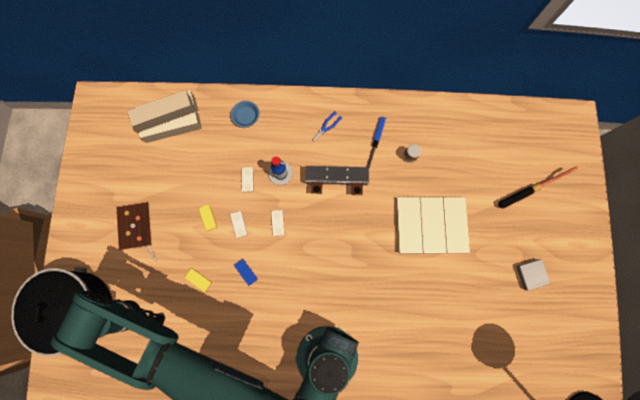

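View pics/scene0.png

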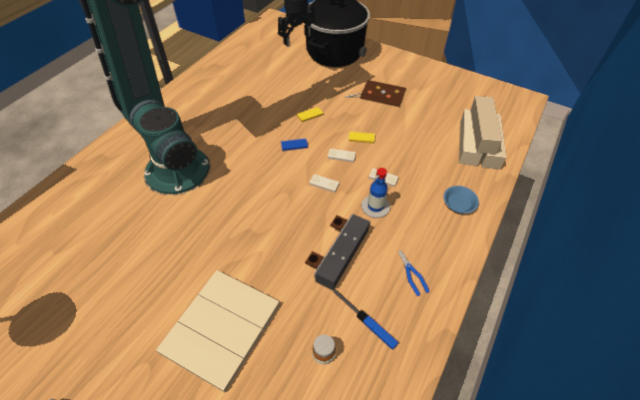

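Three white boards in the top view, at (248,180), (238,224) and (278,222), are the candidates. The look-alikes to ignore are yellow (208,217), yellow (198,280) and blue (245,272), plus the leaning bricks at (165,115). The used boards stick out of the rack at (317,188) and (357,188), so the middle slot is empty. The hearth is at (433,225) and the bottle cap at (276,161). I'll measure these next.

```bash
cat > h.py <<'E'
from cell import robot,optics,order
import cv2,numpy as np
from scipy.spatial.transform import Rotation as Ro
def cam(n):
    c=optics.camera_info(n)
    K=np.array([[c['fx'],0,c['cx']],[0,c['fy'],c['cy']],[0,0,1]])
    if n=='wrist':
        s=robot.get_state(); T=np.eye(4); T[:3,:3]=Ro.from_euler('xyz',s['orientation']).as_matrix(); T[:3,3]=s['tcp_pos']
        W=T@c['tool_from_camera']; R=W[:3,:3]; o=W[:3,3]
    else: R=c['R'].T; o=-R@c['t']
    return K,c['distortion'],R,o
def cast(C,px,z):
    K,d,R,o=C
    u=cv2.undistortPoints(np.float64(px).reshape(-1,1,2),K,d).reshape(-1,2)
    r=np.c_[u,np.ones(len(u))]@R.T
    return o+r*((z-o[2])/r[:,2])[:,None]
def proj(C,X):
    K,d,R,o=C
    return cv2.projectPoints(np.float64(X).reshape(-1,3),cv2.Rodrigues(R.T)[0],-R.T@o,K,d)[0].reshape(-1,2)
def rects(C,mask,z,amin=60):
    "world centre, long, short, angle of long axis, pixel centre for each blob"
    out=[]
    for c in cv2.findContours(mask.astype(np.uint8)*255,cv2.RETR_EXTERNAL,cv2.CHAIN_APPROX_NONE)[0]:
        if cv2.contourArea(c)<amin: continue
        P=cast(C,c.reshape(-1,2),z)[:,:2]
        (cx,cy),(w,h),a=cv2.minAreaRect(np.float32(P*1000))
        if w<h: w,h,a=h,w,a+90
        out.append((cx/1e3,cy/1e3,w,h,((a+90)%180)-90,tuple(c.reshape(-1,2).mean(0).round())))
    return out
E
python3 - <<'E'
from h import *
C=cam('top'); im=optics.get_image('top'); hsv=cv2.cvtColor(im,cv2.COLOR_BGR2HSV); H,S,V=cv2.split(hsv)
print(hsv[224,238],hsv[222,278],hsv[180,248],hsv[225,433],hsv[250,300],hsv[188,312],hsv[175,330],hsv[161,276])
def show(t,m,z,a=60):
    print(t)
    for r in rects(C,m,z,a): print(np.round(r[:2],4),np.round(r[2:5],1),r[5])
show('white',(S<45)&(V>150),.01)
show('hearth',(S<110)&(S>20)&(V>170)&(H>18),.025,1500)
show('rack',(V<85)&(S<100),.0485,300)
show('cap',((H<8)|(H>172))&(S>180)&(V>120),.165,20)
E
```

```text
[ 21  42 239] [ 21  41 238] [ 20  43 238] [ 23  61 238] [ 14 134 221] [  8 169  83] [ 3 33 70] [  0 204 219]
white
[ 0.3005 -0.7291] [81.3 79.1 17.2] (np.float64(535.0), np.float64(274.0))
[0.4392 0.3329] [51.3 32.9 19.7] (np.float64(238.0), np.float64(224.0))
[0.453  0.1955] [80.2 36.1  9.2] (np.float64(278.0), np.float64(224.0))
[ 1.3948 -1.127 ] [452.8 159.1 -83.2] (np.float64(602.0), np.float64(15.0))
hearth
[ 0.4655 -0.3578] [249.8 195.8 -88.2] (np.float64(432.0), np.float64(225.0))
rack
[-0.1459  1.0674] [107.5 105.6 -83.5] (np.float64(14.0), np.float64(385.0))
[-0.008   0.0057] [228.9 202.6   1.2] (np.float64(324.0), np.float64(366.0))
[0.0398 0.6071] [1003.3  315.8   77. ] (np.float64(137.0), np.float64(340.0))
[ 0.6463 -0.0427] [285.4 124.8 -66.1] (np.float64(346.0), np.float64(168.0))
[ 0.4076 -1.0492] [1050.2  165.8   -6.7] (np.float64(626.0), np.float64(249.0))
cap
[0.6362 0.1956] [24.2 23.   3.4] (np.float64(276.0), np.float64(161.0))
```

Run:
```python
from h import *
for i,p in enumerate([(.46,.25,.25),(.54,.0,.2)]):
    robot.reach(p,[np.pi,0,np.pi]); robot.pause(.3)
    C=cam('wrist'); im=optics.get_image('wrist'); cv2.imwrite(f'pics/w{i}.png',im); np.savez(f'w{i}.npz',K=C[0],d=C[1],R=C[2],o=C[3])
    H,S,V=cv2.split(cv2.cvtColor(im,cv2.COLOR_BGR2HSV))
    print(i,robot.get_state()['time'])
    for n,m,z,a in (('white',(S<60)&(V>150),.01,1000),('brown',(S>90)&(V<110)&(H<15),.04,300),('cap',((H<8)|(H>172))&(S>180)&(V>120),.165,50)):
        for r in rects(C,m,z,a): print(n,np.round(r[:2],4),np.round(r[2:5],1),r[5])
```

```text
0 2.0417
white [0.6073 0.3137] [89.5 39.6  5.1] (np.float64(371.0), np.float64(276.0))
white [0.4522 0.1938] [89.3 39.6  7.6] (np.float64(267.0), np.float64(150.0))
white [0.4408 0.3329] [89.7 40.1 19. ] (np.float64(396.0), np.float64(140.0))
brown [ 0.5803 -0.0801] [ 48.9  46.2 -89. ] (np.float64(37.0), np.float64(268.0))
brown [0.5767 0.0615] [47.2 46.7  0.8] (np.float64(154.0), np.float64(266.0))
cap [0.6253 0.189 ] [ 20.3   7.8 -64.6] (np.float64(247.0), np.float64(393.0))
1 3.4333
white [0.4476 0.192 ] [78.6 40.3  6.9] (np.float64(528.0), np.float64(63.0))
brown [0.7453 0.3198] [83.8 33.8 43.2] (np.float64(599.0), np.float64(359.0))
brown [ 0.7052 -0.2663] [41.  32.4 49. ] (np.float64(69.0), np.float64(330.0))
brown [ 0.5802 -0.0842] [45.4 43.6  0.3] (np.float64(227.0), np.float64(220.0))
brown [0.5789 0.0589] [45.2 43.2  0.1] (np.float64(382.0), np.float64(218.0))
```

View pics/w0.png

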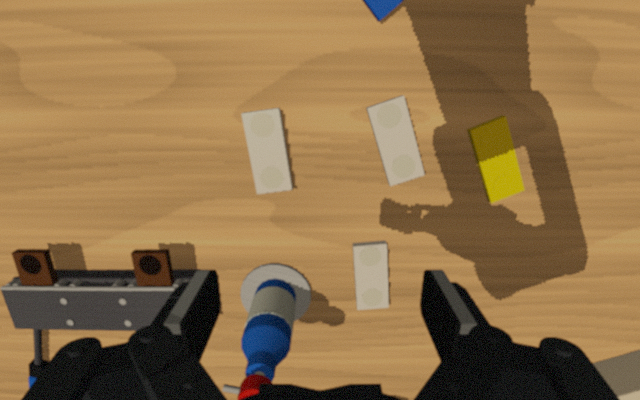

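View pics/w1.png

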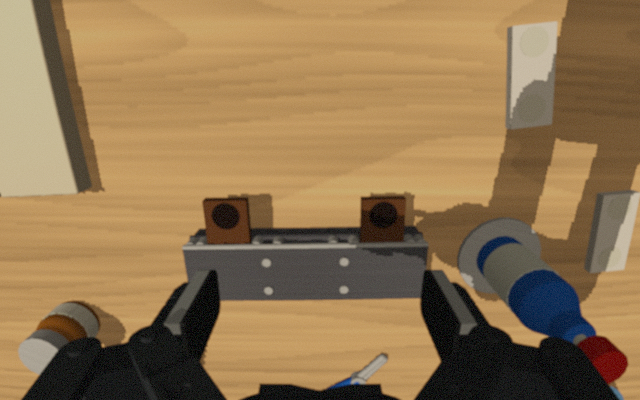

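w0 shows the three white boards at (267,150), (396,140) and (371,276). Each measures about 89.5 x 39.7 mm, matching the description. w1 shows the two brown boards in the outer slots at (227,220) and (382,218), with the middle slot empty. I'll refine the rack pose from a view with nothing in the way.

Run:
```python
from h import *
robot.reach((.62,-.013,.2),[np.pi,0,np.pi]); robot.pause(.3)
C=cam('wrist'); im=optics.get_image('wrist'); 
H,S,V=cv2.split(cv2.cvtColor(im,cv2.COLOR_BGR2HSV))
print(robot.get_state()['tcp_pos'])
for n,m,z,a in (('brown',(S>90)&(V<110)&(H<15),.04,300),('grey',(S<70)&(V<130),.0485,3000)):
    for r in rects(C,m,z,a): print(n,np.round(r[:2],4),np.round(r[2:5],1),r[5])
cv2.imwrite('pics/w2.png',cv2.resize(im[60:280,150:490],None,fx=2.3,fy=2.3))
# predicted corners of rack top
np.savez('w2.npz',K=C[0],d=C[1],R=C[2],o=C[3]); cv2.imwrite('w2raw.png',im)
```

```text
[ 0.61947561 -0.01277795  0.20062694]
brown [ 0.7144 -0.2672] [52.2 38.6 22.5] (np.float64(63.0), np.float64(269.0))
brown [ 0.5814 -0.0837] [42.1 41.4 89.8] (np.float64(236.0), np.float64(135.0))
brown [0.5797 0.0585] [ 41.5  40.4 -88.5] (np.float64(403.0), np.float64(133.0))
grey [0.7937 0.204 ] [238.7 161.6  87.1] (np.float64(503.0), np.float64(361.0))
grey [ 0.7428 -0.1266] [521.2 192.  -45.6] (np.float64(193.0), np.float64(303.0))
grey [0.6289 0.1817] [110.1  77.2  70.4] (np.float64(524.0), np.float64(190.0))
```

View pics/w2.png

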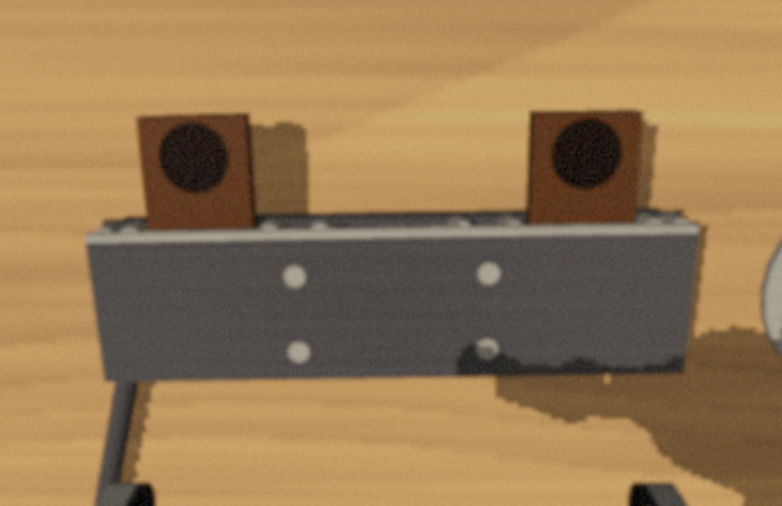

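The crop shows the rack top's front edge running (88,236)–(698,228) and its back edge (106,380)–(684,372). The brown boards show plainly at (193,170) and (586,166).

Run:
```python
from h import *
f=np.load('w2.npz'); C=(f['K'],f['d'],f['R'],f['o'])
im=cv2.imread('w2raw.png'); g=cv2.cvtColor(im,cv2.COLOR_BGR2GRAY).astype(float)
P=cast(C,np.array([(88,236),(698,228),(684,372),(106,380),(294,277),(488,273),(299,352),(487,349)])/2.3+[150,60],.0485)
print(P.round(4))
# back edge: strongest dark->bright below, per column
fp=[];bp=[]
G=cv2.GaussianBlur(g,(3,3),0); dy=np.diff(G,axis=0)
for x in range(200,435,3):
    r=np.arange(210,235); k=r[np.argmax(dy[210:235,x])]; bp.append((x,k+.5))
    k=155+np.argmax(G[155:168,x]); fp.append((x,k))
for n,p in(('back',bp),('front',fp)):
    W=cast(C,p,.0485); vx,vy,x0,y0=cv2.fitLine(np.float32(W[:,:2]),cv2.DIST_HUBER,0,.001,.001).ravel()
    s=vx/vy; print(n,'x at y=-.0127:',x0+s*(-.0127-y0),'slope dx/dy',s)
for row in (190,200,210): # side edges
    l=190+np.argmin(np.diff(G[row,180:215])) -10; r_=430+np.argmax(np.diff(G[row,430:470]))
    print(row,cast(C,[(l+.5,row),(r_+.5,row)],.0485).round(4)[:,:2])
```

```text
[[ 0.6032 -0.1239  0.0485]
 [ 0.6002  0.1003  0.0485]
 [ 0.6573  0.1017  0.0485]
 [ 0.6606 -0.1236  0.0485]
 [ 0.619  -0.0484  0.0485]
 [ 0.6175  0.0236  0.0485]
 [ 0.6489 -0.0477  0.0485]
 [ 0.6476  0.0244  0.0485]]
back x at y=-.0127: 0.6591482 slope dx/dy -0.015061639
front x at y=-.0127: 0.60213155 slope dx/dy -0.015741533
190 [[ 0.6275 -0.1248]
 [ 0.6275  0.1036]]
200 [[ 0.6367 -0.125 ]
 [ 0.6367  0.1029]]
210 [[ 0.646  -0.1243]
 [ 0.6461  0.1005]]
```

Rack: centre about (0.630, -0.012), yaw about 0.017 rad. The front, back, rivet and board measurements all agree. Now I'll take out the used board in slot a.

```bash
cat >> h.py <<'E'
TH=.017; RX=np.array([np.cos(TH),np.sin(TH)]); RY=np.array([-np.sin(TH),np.cos(TH)]); RC=np.array([.630,-.012])
SLOT={'a':RC-.02*RX+.072*RY,'b':RC-.02*RX,'c':RC-.02*RX-.072*RY}
def st(tag=''):
    s=robot.get_state(); print(tag,'t%.1f'%s['time'],'tcp',s['tcp_pos'].round(4),'yaw %.3f'%s['orientation'][2],'w %.4f f %.1f'%(s['grip_width'],s['grip_force']),'ft',s['ft_force'].round(1),flush=True); return s
def ml(xy,z,v=.15): robot.move_l([xy[0],xy[1],z],v=v)
def used(slot,hearth_xy,gx):
    g=SLOT[slot]+RX*gx            # gx: grip point along slot x from home centre
    robot.reach([*g,.15],[np.pi,0,TH]); ml(g,.045,.2); ml(g,.027,.06); st('at')
    robot.close(30); s=st('closed'); assert s['grip_width']>.03
    ml(g-RX*.085,.0275,.08); s=st('out'); assert s['grip_width']>.03
    ml(g-RX*.085,.16,.2)
E
python3 - <<'E'
from h import *
used('a',None,-.035)
robot.reach([.436,-.305,.12],[np.pi,0,TH]); st('over hearth')
cv2.imwrite('pics/s1.png',optics.get_image('wrist'))
E
```

```text
at t8.1 tcp [0.5734 0.0591 0.0266] yaw 0.017 w 0.0856 f 0.0 ft [-0.1  0.1  0.6]
closed t8.5 tcp [0.574  0.059  0.0274] yaw 0.017 w 0.0386 f 35.5 ft [-0.7  1.1  1.2]
out t9.8 tcp [0.4893 0.0576 0.0276] yaw 0.017 w 0.0393 f 35.3 ft [ 0.2 -0.5 -1.5]
over hearth t11.9 tcp [ 0.4364 -0.304   0.1199] yaw 0.018 w 0.0393 f 35.3 ft [ 0.5  0.7 -1.3]
```

View pics/s1.png

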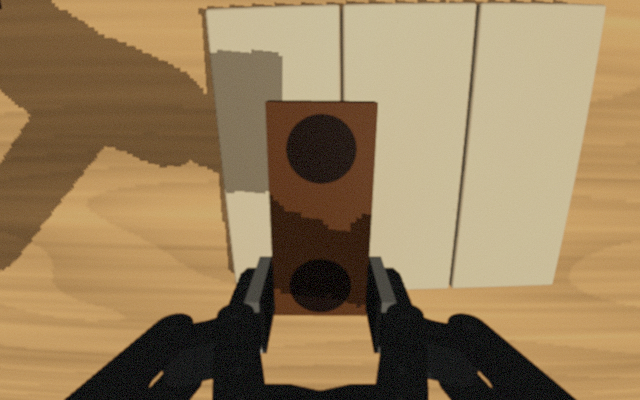

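The view shows the brown board held square between the fingers (far edge at row 102), with the hearth behind it. I'll lower it until it touches.

```bash
cat >> h.py <<'E'
def lay(xy,z0=.026,zmin=.0195):
    ml(xy,.045,.15); f0=robot.get_state()['ft_force'][2]; z=z0
    while z>=zmin:
        ml(xy,z,.03); s=robot.get_state()
        if s['ft_force'][2]-f0>2.5: break
        z-=.001
    st('laid'); robot.ungrasp(); st('open'); ml(xy,.12,.2)
E
python3 - <<'E'
from h import *
lay(np.array([.436,-.305]))
used('c',None,-.035)
robot.reach([.436,-.41,.12],[np.pi,0,TH])
st('over'); lay(np.array([.436,-.41]))
robot.pause(.2)
C=cam('top'); im=optics.get_image('top'); H,S,V=cv2.split(cv2.cvtColor(im,cv2.COLOR_BGR2HSV))
cv2.imwrite('pics/t1.png',im[150:270,380:500].repeat(4,0).repeat(4,1))
for r in rects(C,(S>90)&(V<110)&(H<15),.035,30): print(np.round(r[:2],4),np.round(r[2:5],1),r[5])
E
```

```text
laid t14.2 tcp [ 0.4361 -0.3051  0.0238] yaw 0.017 w 0.0390 f 38.3 ft [-1.9  1.8  5. ]
open t14.7 tcp [ 0.436  -0.305   0.0229] yaw 0.017 w 0.0854 f 0.0 ft [-0.2  0.4  0.3]
at t17.5 tcp [ 0.5759 -0.0848  0.0266] yaw 0.017 w 0.0850 f 0.0 ft [0.5 0.3 0.1]
closed t18.0 tcp [ 0.5764 -0.0849  0.0275] yaw 0.017 w 0.0389 f 35.5 ft [-0.6  0.1  1.3]
out t19.2 tcp [ 0.4917 -0.0865  0.0276] yaw 0.017 w 0.0389 f 35.2 ft [-0.9  0.2 -0.6]
over t21.2 tcp [ 0.4366 -0.4088  0.1199] yaw 0.018 w 0.0389 f 35.2 ft [-0.5 -0.2 -0.7]
laid t23.4 tcp [ 0.4361 -0.4101  0.0238] yaw 0.017 w 0.0389 f 37.9 ft [-0.3  1.2  4.3]
open t23.9 tcp [ 0.436  -0.41    0.0228] yaw 0.017 w 0.0855 f 0.0 ft [-0.6 -0.2 -0. ]
[0.194  0.8111] [229.4  65.5  47.2] (np.float64(98.0), np.float64(286.0))
[ 0.4897 -0.4055] [ 39.3  35.7 -82.4] (np.float64(447.0), np.float64(218.0))
[ 0.4674 -0.3024] [85.5 35.7 -0.7] (np.float64(418.0), np.float64(223.0))
[0.1759 1.086 ] [590.3 202.8  10. ] (np.float64(16.0), np.float64(292.0))
[0.418  0.7058] [151.3 113.4  11.4] (np.float64(133.0), np.float64(226.0))
```

View pics/t1.png

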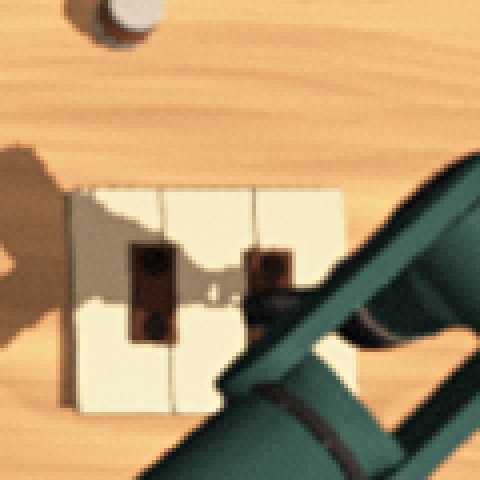

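Both used boards lie flat on the hearth: (155,290) in full view, (270,280) partly behind the arm. Next, the first white board goes into slot c.

```bash
cat >> h.py <<'E'
def whites(p=(.46,.25,.25),amin=1000):
    robot.reach(p,[np.pi,0,np.pi]); robot.pause(.3)
    C=cam('wrist'); im=optics.get_image('wrist'); H,S,V=cv2.split(cv2.cvtColor(im,cv2.COLOR_BGR2HSV))
    R=[r for r in rects(C,(S<60)&(V>110),.01,amin) if abs(r[2]-90)<5 and abs(r[3]-40)<4]
    for r in R: print('white',np.round(r[:2],4),np.round(r[2:5],1),r[5])
    return R
def pick(r,off=.03):
    a=np.radians(r[4]); c=np.array(r[:2]); g=c-off*np.array([np.cos(a),np.sin(a)])
    robot.reach([*g,.12],[np.pi,0,np.pi+a]); ml(g,.03,.2); ml(g,.0005,.05)
    robot.close(30); s=st('closed'); assert s['grip_width']>.03
    ml(g,.2,.2); st('lift'); return s['tcp_pos'][2]
def pre(slot,zc,back=.075,off=.03):
    p=SLOT[slot]-RX*(off+back); z=zc+.0312
    robot.reach([*p,.2],[np.pi,0,np.pi+TH]); ml(p,z,.15); robot.pause(.2)
    C=cam('wrist'); im=optics.get_image('wrist'); H,S,V=cv2.split(cv2.cvtColor(im,cv2.COLOR_BGR2HSV))
    s=st('pre'); cv2.imwrite(f'pics/pre_{slot}.png',im)
    for r in rects(C,(S<60)&(V>110),.0412,1000): print('held',np.round(r[:2],4),np.round(r[2:5],1),r[5],'want',(SLOT[slot]-RX*back).round(4))
    return z
def insert(slot,z,end=.002,back=.075,off=.03,fmax=8):
    d=-back; f0=robot.get_state()['ft_force']
    while d<end:
        d=min(end,d+(.004 if d<-.006 else .001))
        ml(SLOT[slot]+RX*(d-off),z,.05); s=robot.get_state(); f=s['ft_force']-f0
        if f[:2]@RX<-fmax or np.hypot(*f[1:])>15: break
    print('stop d=%.4f'%d,f.round(1)); return st('ins')
E
python3 - <<'E'
from h import *
R=whites(); r=min(R,key=lambda r:r[1]); zc=pick(r); z=pre('c',zc); print('z',z)
E
```

```text
white [0.6059 0.3135] [92.  39.7  5.5] (np.float64(372.0), np.float64(275.0))
white [0.4521 0.1941] [89.1 40.1  7.6] (np.float64(268.0), np.float64(150.0))
white [0.4409 0.3329] [89.9 40.  18.9] (np.float64(397.0), np.float64(140.0))
closed t30.1 tcp [0.4228 0.1903 0.001 ] yaw -3.009 w 0.0390 f 31.1 ft [-0.1  0.   2.9]
lift t31.2 tcp [0.4215 0.1899 0.1983] yaw -3.009 w 0.0391 f 30.9 ft [ 0.5 -0.1 -0.6]
pre t33.8 tcp [ 0.5067 -0.0863  0.033 ] yaw -3.125 w 0.0392 f 30.9 ft [-0.7 -1.3 -0.5]
held [ 0.5389 -0.0863] [57.7 40.6  1. ] (np.float64(315.0), np.float64(324.0)) want [ 0.5362 -0.0856]
held [ 0.5007 -0.0863] [39.9 19.  88.3] (np.float64(310.0), np.float64(270.0)) want [ 0.5362 -0.0856]
z 0.032184351452352
```

View pics/pre_c.png

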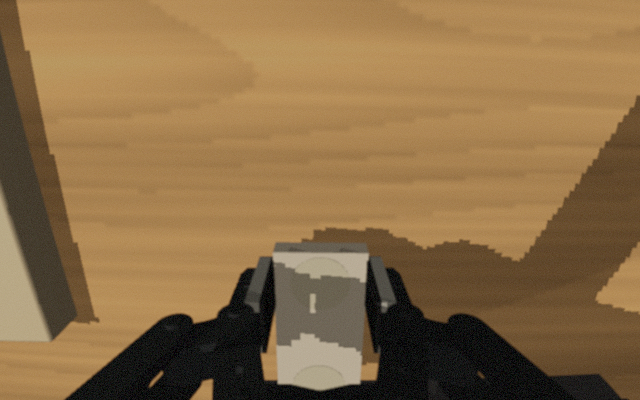

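The white board is held square and in line with slot c, within 1 mm. Inserting it.

Run:
```python
from h import *
z=.0315
insert('c',z); robot.ungrasp(); st('open'); p=SLOT['c']-RX*.03; ml(p,.2,.2)
R=whites((.60,-.013,.2)); print(SLOT)
C=cam('wrist'); im=optics.get_image('wrist'); H,S,V=cv2.split(cv2.cvtColor(im,cv2.COLOR_BGR2HSV)); cv2.imwrite('pics/c1.png',im)
for r in rects(C,(S<60)&(V>110),.04,300): print('w',np.round(r[:2],4),np.round(r[2:5],1),r[5])
```

```text
stop d=0.0020 [-7.8 -0.   4.5]
ins t39.6 tcp [ 0.5804 -0.0849  0.0308] yaw -3.124 w 0.0392 f 31.2 ft [-8.6 -1.3  3.9]
open t40.1 tcp [ 0.5835 -0.0848  0.0316] yaw -3.124 w 0.0853 f 0.0 ft [-0.7  0.  -0.4]
{'a': array([0.60877895, 0.05964961]), 'b': array([ 0.61000289, -0.01233998]), 'c': array([ 0.61122683, -0.08432958])}
w [0.7627 0.0541] [ 51.   16.1 -37.5] (np.float64(384.0), np.float64(332.0))
w [ 0.7411 -0.3076] [ 52.1  51.6 -48.2] (np.float64(39.0), np.float64(310.0))
w [0.6145 0.2062] [55.9 20.  48.5] (np.float64(563.0), np.float64(193.0))
w [ 0.5852 -0.0127] [231.5  43.  -89.1] (np.float64(310.0), np.float64(177.0))
w [0.6026 0.27  ] [82.7 20.1 16.5] (np.float64(632.0), np.float64(181.0))
```

View pics/c1.png

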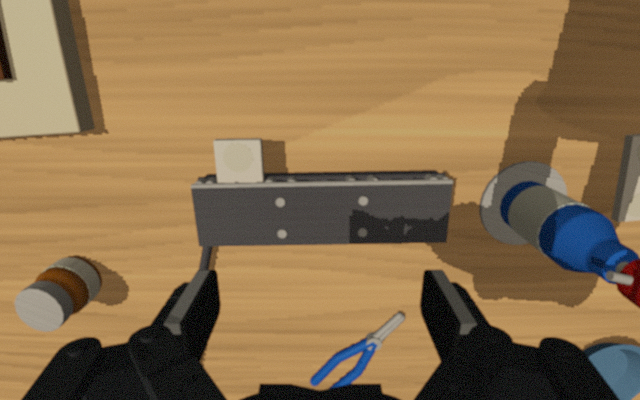

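The white board sits in slot c; its outer end shows at row 139. I'll push it gently with shut fingers to confirm it is home, then measure.

```bash
cat >> h.py <<'E'
def push(slot,start=.08,lim=-.048,fmax=9):
    p=SLOT[slot]; robot.reach([*(p-RX*start),.12],[np.pi,0,np.pi+TH]); robot.close(30); ml(p-RX*start,.028,.15); robot.pause(.2)
    f0=robot.get_state()['ft_force']; d=-start
    while d<lim:
        d+=.0015 ; ml(p+RX*d,.028,.04); f=robot.get_state()['ft_force']-f0
        if f[:2]@RX<-fmax: break
    print('push d=%.4f'%d,f.round(1)); s=st('pushed'); print('tip along slot %.4f'%((s['tcp_pos'][:2]-p)@RX))
    ml(p-RX*start,.028,.1); ml(p-RX*start,.15,.2); robot.ungrasp()
def outer(slot):
    robot.reach((.60,-.013,.2),[np.pi,0,np.pi]); robot.pause(.3)
    C=cam('wrist'); im=optics.get_image('wrist'); H,S,V=cv2.split(cv2.cvtColor(im,cv2.COLOR_BGR2HSV))
    m=((S<70)&(V>100)).astype(np.uint8)
    for sl in slot:
        q=proj(C,[*(SLOT[sl]-RX*.04),.04])[0]; x0=int(q[0]); g=m[:int(q[1])+40,x0-14:x0+15]
        rows=[np.argmax(g[100:,k])+100 for k in range(g.shape[1])]
        e=cast(C,[(x0-14+k,rows[k]-.5) for k in range(g.shape[1])],.04)[:,:2]
        sl_=np.polyfit((e-SLOT[sl])@RY,(e-SLOT[sl])@RX,1)
        print(sl,'outer end along slot %.4f (home -.045)'%np.median((e-SLOT[sl])@RX),'tilt %.3f'%sl_[0])
E
python3 - <<'E'
from h import *
outer('c'); push('c'); outer('c')
E
```

```text
c outer end along slot -0.0465 (home -.045) tilt 0.022
push d=-0.0530 [-9.7 -0.8  4.6]
pushed t49.3 tcp [ 0.5549 -0.0854  0.0273] yaw -3.125 w -0.0001 f 4.5 ft [-9.3 -1.3  4.4]
tip along slot -0.0563
c outer end along slot -0.0466 (home -.045) tilt -0.027
```

It didn't move under 9 N, so it is home. Next, the second board goes into slot a.

Run:
```python
from h import *
R=whites(); r=min(R,key=lambda r:r[0]); zc=pick(r); pre('a',zc); s=insert('a',zc+.0305)
robot.ungrasp(); st('open'); p=SLOT['a']-RX*.03; ml(p,.2,.2); outer('ac')
```

```text
white [0.6059 0.3137] [91.6 39.6  5.3] (np.float64(372.0), np.float64(275.0))
white [0.4736 0.3398] [90.4 40.  19. ] (np.float64(401.0), np.float64(169.0))
closed t56.1 tcp [0.4456 0.3303 0.001 ] yaw -2.810 w 0.0390 f 31.3 ft [-1.  -0.7  2.4]
lift t57.3 tcp [0.4445 0.3296 0.1981] yaw -2.810 w 0.0389 f 31.1 ft [ 0.5  0.1 -2. ]
pre t59.9 tcp [0.5043 0.0578 0.033 ] yaw -3.125 w 0.0392 f 31.1 ft [-0.4  0.5 -0.1]
held [ 0.5705 -0.0825] [ 40.8  17.9 -85.2] (np.float64(42.0), np.float64(385.0)) want [0.5338 0.0584]
held [0.5273 0.0584] [76.2 40.4  0.9] (np.float64(317.0), np.float64(317.0)) want [0.5338 0.0584]
stop d=0.0020 [-7.5 -0.8  3.5]
ins t65.6 tcp [0.5781 0.0591 0.0309] yaw -3.124 w 0.0391 f 31.4 ft [-8.  -0.4  3.4]
open t66.2 tcp [0.5811 0.0592 0.0317] yaw -3.125 w 0.0854 f 0.0 ft [ 0.9 -0.2 -0.6]
a outer end along slot -0.0461 (home -.045) tilt 0.011
c outer end along slot -0.0467 (home -.045) tilt 0.013
```

The wrist view caught that one white board had been knocked 33 mm aside, and I picked it at its new place. Slots a and c are home. For the middle slot I'll insert partway so the opening fingers clear the neighbouring boards, then push it home.

Run:
```python
from h import *
R=whites((.55,.30,.25)); r=R[0]; zc=pick(r,.038); pre('b',zc,off=.038); s=insert('b',zc+.0305,end=-.021,off=.038)
robot.ungrasp(); st('open'); p=SLOT['b']-RX*.059; ml(p,.15,.2)
push('b',start=.11); outer('abc')
```

```text
white [0.607  0.3141] [90.  39.9  5.4] (np.float64(333.0), np.float64(206.0))
closed t71.9 tcp [0.5695 0.3106 0.0011] yaw -3.047 w 0.0389 f 30.7 ft [-0.4 -0.2  2.1]
lift t73.0 tcp [0.5683 0.3101 0.1979] yaw -3.047 w 0.0386 f 30.4 ft [-0.4 -0.1 -1. ]
pre t75.8 tcp [ 0.4975 -0.0143  0.0331] yaw -3.125 w 0.0390 f 30.4 ft [ 0.7  0.1 -1.3]
held [ 0.5248 -0.0137] [67.5 39.6 -0.2] (np.float64(323.0), np.float64(326.0)) want [ 0.535  -0.0136]
stop d=-0.0210 [-1.1  0.3  0. ]
ins t79.3 tcp [ 0.5511 -0.0133  0.0316] yaw -3.125 w 0.0387 f 30.4 ft [-0.4  0.5 -1.2]
open t79.8 tcp [ 0.551  -0.0134  0.0317] yaw -3.125 w 0.0853 f 0.0 ft [-0.6 -0.6  0. ]
push d=-0.0710 [-13.4   0.7   6.8]
pushed t89.2 tcp [ 0.5342 -0.0136  0.0273] yaw -3.124 w 0.0002 f 6.7 ft [-13.2  -0.1   7.7]
tip along slot -0.0758
a outer end along slot -0.0460 (home -.045) tilt 0.013
b outer end along slot -0.0661 (home -.045) tilt 0.017
c outer end along slot -0.0466 (home -.045) tilt -0.022
```

The board in slot b tilted down when released and jammed at about 21 mm short, so I'll mend it. I'll regrip its outermost end, level it, insert it far enough that it balances inside the slot, then push.

Run:
```python
from h import *
p=SLOT['b']; g=p-RX*.0715
robot.reach([*g,.12],[np.pi,0,np.pi+TH]); ml(g,.024,.1); robot.close(30); s=st('grip'); assert s['grip_width']>.03
f0=s['ft_force']; z=.024
while z<.0295:
    z+=.0007; ml(g,z,.03); robot.pause(.1); f=robot.get_state()['ft_force']-f0
    if f[2]<-2.5: break
print('z %.4f'%z,f.round(1))
d=-.0715
while d<-.0585:
    d+=.0015; ml(p+RX*d,z,.03); f=robot.get_state()['ft_force']-f0
    if f[:2]@RX<-9: break
print('d %.4f'%d,f.round(1)); st('in'); cv2.imwrite('pics/b2.png',optics.get_image('wrist'))
```

```text
grip t94.2 tcp [ 0.5388 -0.0136  0.0245] yaw -3.125 w 0.0381 f 29.9 ft [-0.1 -0.2  1.5]
z 0.0268 [-0.4  0.2 -2.7]
d -0.0580 [-4.4 -0.6  1.4]
in t97.9 tcp [ 0.551  -0.0133  0.0267] yaw -3.125 w 0.0381 f 30.8 ft [-4.5 -0.7  2.9]
```

View pics/b2.png

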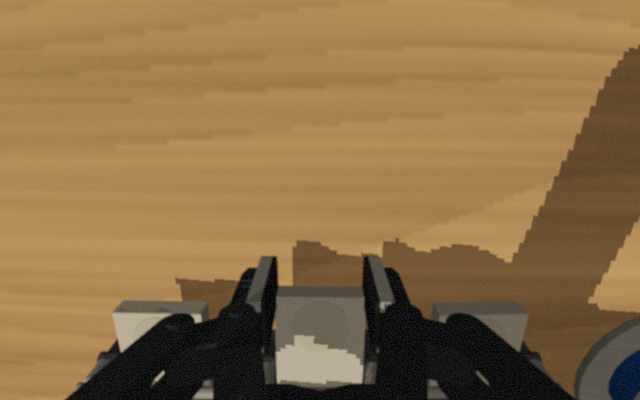

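The middle board's end (row 287) now stands only slightly proud of its neighbours (row 302), and the pads are clear of them. Release and push.

Run:
```python
from h import *
p=SLOT['b']; robot.move_l([*(p-RX*.060),.0268],v=.05) if 0 else None
robot.ungrasp(); ml(p-RX*.058,.15,.2)
outer('abc'); push('b',start=.09); outer('abc')
```

```text
a outer end along slot -0.0459 (home -.045) tilt -0.022
b outer end along slot -0.0535 (home -.045) tilt 0.017
c outer end along slot -0.0466 (home -.045) tilt 0.022
push d=-0.0585 [-12.6  -1.4   7.4]
pushed t107.5 tcp [ 0.548  -0.0133  0.0277] yaw -3.124 w -0.0001 f 5.8 ft [-12.6  -0.9   7.8]
tip along slot -0.0620
a outer end along slot -0.0462 (home -.045) tilt 0.013
b outer end along slot -0.0515 (home -.045) tilt 0.016
c outer end along slot -0.0463 (home -.045) tilt -0.002
```

Still 5 mm short: the push carries a downward force of about 7 N that pinches the board. I'll push again, raising the tip to cancel the vertical force.

```bash
cat >> h.py <<'E'
def push2(slot,start,z=.028,fmax=18,lim=-.05):
    p=SLOT[slot]; robot.reach([*(p-RX*start),.12],[np.pi,0,np.pi+TH]); robot.close(30); ml(p-RX*start,z,.15); robot.pause(.2)
    f0=robot.get_state()['ft_force']; d=-start
    while d<lim:
        d+=.001; ml(p+RX*d,z,.03); s=robot.get_state(); f=s['ft_force']-f0
        for _ in range(6):
            if f[2]<1: break
            z+=.0007; ml(p+RX*d,z,.03); s=robot.get_state(); f=s['ft_force']-f0
        if f[:2]@RX<-2: print('%.4f z%.4f tip %.4f'%(d,z,(s['tcp_pos'][:2]-p)@RX),f.round(1))
        if f[:2]@RX<-fmax or z>.036: break
    ml(p-RX*start,z,.1); ml(p-RX*start,.15,.2); robot.ungrasp()
E
python3 - <<'E'
from h import *
push2('b',.07); outer('abc')
E
```

```text
-0.0550 z0.0294 tip -0.0562 [-5.6  0.6 -0.1]
-0.0540 z0.0301 tip -0.0562 [-7.1  1.5  0.6]
-0.0530 z0.0301 tip -0.0562 [-8.2  0.6  0.5]
-0.0520 z0.0308 tip -0.0562 [-10.2   0.1   0. ]
-0.0510 z0.0315 tip -0.0562 [-12.6  -0.5   0.1]
-0.0500 z0.0322 tip -0.0562 [-12.7   0.2  -0.9]
a outer end along slot -0.0464 (home -.045) tilt 0.013
b outer end along slot -0.0460 (home -.045) tilt -0.025
c outer end along slot -0.0464 (home -.045) tilt 0.022
```

All three ends line up at -46 mm and the push tip stopped at the same place as for slot c, so every white board is home. Next I'll check the hearth and locate the cap.

Run:
```python
from h import *
robot.reach([.62,.196,.30],[np.pi,0,np.pi]); robot.pause(.3)
C=cam('wrist'); im=optics.get_image('wrist'); H,S,V=cv2.split(cv2.cvtColor(im,cv2.COLOR_BGR2HSV))
for r in rects(C,((H<8)|(H>172))&(S>150)&(V>90),.165,50): print('cap',np.round(r[:2],4),np.round(r[2:5],1),r[5])
C=cam('top'); t=optics.get_image('top'); H,S,V=cv2.split(cv2.cvtColor(t,cv2.COLOR_BGR2HSV))
for r in rects(C,(S>90)&(V<110)&(H<15),.035,100): print('brown',np.round(r[:2],4),np.round(r[2:5],1),r[5])
cv2.imwrite('pics/f.png',np.hstack([im[:,120:520],cv2.resize(t[130:290,180:500],(800,400))[:, :400]*0+cv2.resize(t[130:290,230:480],(400,400))]))
st()
```

```text
cap [0.6343 0.1945] [30.5 27.2 -0.1] (np.float64(319.0), np.float64(204.0))
brown [ 0.4651 -0.4037] [81.7 37.   1.9] (np.float64(447.0), np.float64(225.0))
brown [ 0.4672 -0.3005] [85.3 32.1 -0.9] (np.float64(418.0), np.float64(223.0))
brown [0.1781 1.0864] [594.6 202.8  10. ] (np.float64(16.0), np.float64(292.0))
brown [0.418 0.706] [151.3 114.2  11.3] (np.float64(133.0), np.float64(226.0))
 t123.0 tcp [0.6201 0.1952 0.2997] yaw 3.140 w 0.0851 f 0.0 ft [ 0.  -0.  -0.5]
```

View pics/f.png

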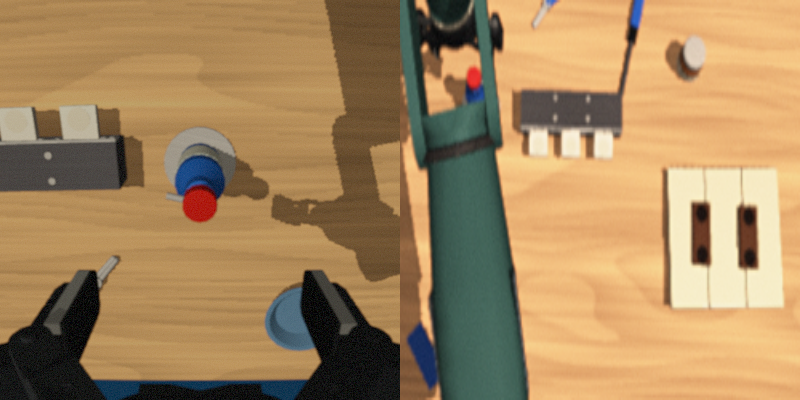

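The right half shows three white boards home in the rack and two brown boards flat on the hearth. The left half shows the cap at (200,205), and its 30 mm size puts it at (0.635, 0.195). Pressing it now.

Run:
```python
from h import *
p=np.array([.635,.195]); robot.reach([*p,.23],[np.pi,0,np.pi]); robot.close(30); ml(p,.175,.1); robot.pause(.2)
f0=robot.get_state()['ft_force']; z=.167
while z>.150:
    ml(p,z,.04); s=robot.get_state(); f=s['ft_force']-f0; print('%.4f %.4f'%(z,s['tcp_pos'][2]),f.round(1))
    if f[2]>14: break
    z-=.0015
robot.pause(.4); st('down'); ml(p,.175,.06); st('up'); ml(p,.25,.2); robot.ungrasp(); outer('abc')
C=cam('wrist')
```

```text
0.1670 0.1661 [-0.3 -0.4 -1.3]
0.1655 0.1654 [-0.7 -0.6 -0.1]
0.1640 0.1648 [-0.5 -0.   3.2]
0.1625 0.1630 [-1.  -0.2  3.6]
0.1610 0.1613 [0.6 0.2 4.2]
0.1595 0.1599 [-0.2 -0.4  5.8]
0.1580 0.1587 [-1.4 -0.2  5.6]
0.1565 0.1575 [-1.2  0.1  6.7]
0.1550 0.1571 [-1.7 -1.5  9.1]
0.1535 0.1570 [-4.  -1.2 13.4]
0.1520 0.1569 [-5.4 -1.5 15.7]
down t128.3 tcp [0.6353 0.1951 0.157 ] yaw -3.141 w -0.0001 f 8.2 ft [-6.1 -1.3 16. ]
up t128.8 tcp [0.6346 0.1949 0.1737] yaw -3.142 w 0.0002 f 0.0 ft [-0.1 -0.1 -0.4]
a outer end along slot -0.0461 (home -.045) tilt 0.011
b outer end along slot -0.0462 (home -.045) tilt 0.015
c outer end along slot -0.0466 (home -.045) tilt 0.020
```

The cap bottomed out at 0.157 m and the finger followed the spring force back up; the boards haven't moved. Handing in.

```bash
python3 -c "
from h import *
robot.pause(.5); print(order.finish_job())"
```

```text
the job is handed in; nothing more can be done
None
```

I handed the job in: both brown boards lie flat on the hearth, all three white boards are home in the rack, and the cap was pressed right down and released; the hand-in gave no verdict back.

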